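# Stack the sealed side-dish boxes in the lid press and hold it down

### The job

The self-adhesive lids of the three side-dish boxes need pressing until they stick. Stack the two loose boxes, in either order, squarely edge over edge on the box that stands on the bed of the lid press, let go of them, then pull the press's spring-return arm down by its black handle onto the column until the arm is level, and finish while still holding it there: it springs up if let go, and pulled clearly below level it crushes the boxes. Leave the cup of red sauce and the kitchen timer where they are.

Things in the scene. Friction and masses are not known exactly. Their poses are not given: they have to be found in the camera images.
- press: bench lid press fixed to the worktop: dark steel base 206 x 116 mm, a bright bed 12 mm above the worktop, two cheeks 126 mm high behind it (70 to 114 mm behind the origin). Origin: middle of the bed, at worktop height; x from bed towards cheeks, y left, z up. Guides on the bed reach 24 mm above the worktop. The arm's pivot axis runs along y at x = 92 mm, z = 104 mm.
- press_arm (a joint): red arm of the press, a hinge (rad): 0 upright as found, kept there by its return spring; grows as it is pulled over towards -x of the press and down; 1.571 level, 1.73 its stop. Takes 1 to 4 N at the handle, about 10 N when level on three boxes. Springs back if let go.
- press_handle: black cylindrical T-handle, a revolving grip at the end of the arm, 50 mm long (its y, parallel to the press's y), 26 mm thick; its two flat ends can be gripped from above. Origin: its centre; arm upright: 45 mm behind (+x) and 188 mm above the pivot; arm level: 188 mm in front and 45 mm above it.
- press_foot: swivelling foot of the arm's spring plunger, rubber face 56 x 38 mm; comes down on the middle of the bed. It meets the third box's lid at arm value about 1.42; from there its spring adds about 0.8 N per 0.01 rad, 13 N at level. The plunger then stands out on top of the arm: its green band shows in full at level, a red one below it if pressed too far. Origin: swivel, 10 mm from the face.
- bed_box: closed side-dish box: tapered kraft tray, cream-white lid, 102 (x) x 64 (y) x 32 mm high, about 0.2 kg. The lid rim is the widest part: the top 9 mm, 102 x 64 mm; the tray is at most 57 mm wide. Origin: middle of the underside; z up, x along the long side (both ways round are alike). This one already stands on the press bed, its long side along the press's x.
- loose_box_1: closed side-dish box: tapered kraft tray, cream-white lid, 102 (x) x 64 (y) x 32 mm high, about 0.2 kg. The lid rim is the widest part: the top 9 mm, 102 x 64 mm; the tray is at most 57 mm wide. Origin: middle of the underside; z up, x along the long side (both ways round are alike). Loose on the worktop.
- loose_box_2: closed side-dish box: tapered kraft tray, cream-white lid, 102 (x) x 64 (y) x 32 mm high, about 0.2 kg. The lid rim is the widest part: the top 9 mm, 102 x 64 mm; the tray is at most 57 mm wide. Origin: middle of the underside; z up, x along the long side (both ways round are alike). Loose on the worktop.
- sauce_cup: small clear portion cup of dark red sauce, 63 mm across, 32 mm high, loose; origin: middle of the underside. Leave it alone.
- timer: cream kitchen timer with an orange key lying on its back, 66 x 60 x 20 mm, loose; origin: middle of the underside. Leave it alone.
Mind the look-alikes: they are no part of the job. What is shaped like the loose_box_2 but blue is not meant.

How it is judged:
On the way:
1. both loose boxes are stacked squarely on the bed box and let go of, with the arm still up (((z of loose_box_1 in the frame of bed_box between 0.026 and 0.038 m and horizontal distance between loose_box_1 and bed_box below 0.008 m and angle between the x axis of loose_box_1 and the x axis of bed_box, either way round below 0.12 rad and angle between each of loose_box_1, loose_box_2's own z axis and vertical below 0.08 rad and z of loose_box_2 in the frame of loose_box_1 between 0.026 and 0.038 m and horizontal distance between loose_box_2 and loose_box_1 below 0.008 m and angle between the x axis of loose_box_2 and the x axis of loose_box_1, either way round below 0.12 rad) or (z of loose_box_2 in the frame of bed_box between 0.026 and 0.038 m and horizontal distance between loose_box_2 and bed_box below 0.008 m and angle between the x axis of loose_box_2 and the x axis of bed_box, either way round below 0.12 rad and angle between each of loose_box_2, loose_box_1's own z axis and vertical below 0.08 rad and z of loose_box_1 in the frame of loose_box_2 between 0.026 and 0.038 m and horizontal distance between loose_box_1 and loose_box_2 below 0.008 m and angle between the x axis of loose_box_1 and the x axis of loose_box_2, either way round below 0.12 rad)) and horizontal distance between bed_box and press below 0.015 m and z of bed_box in the frame of press below 0.018 m and angle between the x axis of bed_box and the x axis of press, either way round below 0.15 rad and contact force between the fingers and loose_box_1 below 0.3 N and contact force between the fingers and loose_box_2 below 0.3 N and contact force between the fingers and bed_box below 0.3 N and value of joint press_arm below 0.5 rad), for 0.2 s.
At the end, for the whole second after the job is handed in: Robot still holding the handle, arm within 0.08 rad of level, foot pressing the third box with 6 to 22 N, no box touched by the fingers; each box within 8 mm and 0.12 rad of the one below and flat (0.08 rad), the bottom one within 15 mm and 0.15 rad of the bed's middle and axes (((z of loose_box_1 in the frame of bed_box between 0.026 and 0.038 m and horizontal distance between loose_box_1 and bed_box below 0.008 m and angle between the x axis of loose_box_1 and the x axis of bed_box, either way round below 0.12 rad and angle between each of loose_box_1, loose_box_2's own z axis and vertical below 0.08 rad and z of loose_box_2 in the frame of loose_box_1 between 0.026 and 0.038 m and horizontal distance between loose_box_2 and loose_box_1 below 0.008 m and angle between the x axis of loose_box_2 and the x axis of loose_box_1, either way round below 0.12 rad and contact force between press_foot and loose_box_2 between 6 and 22 N) or (z of loose_box_2 in the frame of bed_box between 0.026 and 0.038 m and horizontal distance between loose_box_2 and bed_box below 0.008 m and angle between the x axis of loose_box_2 and the x axis of bed_box, either way round below 0.12 rad and angle between each of loose_box_2, loose_box_1's own z axis and vertical below 0.08 rad and z of loose_box_1 in the frame of loose_box_2 between 0.026 and 0.038 m and horizontal distance between loose_box_1 and loose_box_2 below 0.008 m and angle between the x axis of loose_box_1 and the x axis of loose_box_2, either way round below 0.12 rad and contact force between press_foot and loose_box_1 between 6 and 22 N)) and horizontal distance between bed_box and press below 0.015 m and z of bed_box in the frame of press below 0.018 m and angle between the x axis of bed_box and the x axis of press, either way round below 0.15 rad and contact force between the fingers and loose_box_1 below 0.3 N and contact force between the fingers and loose_box_2 below 0.3 N and contact force between the fingers and bed_box below 0.3 N and value of joint press_arm between 1.491 and 1.651 rad and contact force between any of the fingers, the arm and press_handle above 1.5 N); the arm keeps its last pose, push and grip.
It fails at once if the sauce cup is moved by more than 30 mm (distance of sauce_cup from where it was at the start of the episode above 0.03 m).
It fails at once if the kitchen timer is moved by more than 30 mm (distance of timer from where it was at the start of the episode above 0.03 m).
It also fails if it takes over 70 s, if anything falls off the work surface, if the arm or the gripper's body presses on something with over 40 N, if the wrist force passes 120 N, or if a joint passes its speed limit or range.

### The arm

A 6-joint arm with a two-finger parallel gripper is mounted at the origin on a cart in front of the work surface, level with it; the furniture and walls round the work are solid. World frame = base frame: x ahead of the robot, y to its left, z up, the work surface at z = 0. Lengths are in m, angles in rad, forces in N, time in s.
With the tool pointing down it reaches from about 0.35 to 0.775 m from the base axis. Payload 5.5 kg.
Tool frame: the origin (TCP) lies where the fingers leave the gripper's body, on its centre line; the fingertips stand env.tip_reach ahead of it and the grasp point (between the pads) lies 54 mm ahead of it (env.tip_reach is the distance from the TCP to the fingertips, in m); z points along the fingers, y is the line along which they close (so a half turn about z gives the same grasp; the last joint's range is limited). The gripper opens to 85 mm and grips with 20 to 120 N. Pads are 22 mm wide; open, the fingers measure 114 mm over their backs; the gripper's body (76 mm by 85 mm) begins 54 mm behind the grasp point. The pads swing forward as they close: fully open they stand 13 mm farther back than shut.
Start: joints at [1.153, 0.313, 0.046, 1.304, 0, 1.431], TCP at [0.158, 0.553, 0.304] pointing down, gripper open.
Joint ranges: [-2.76, 2.76], [-0.86, 1.69], [-1.03, 1.26], [-2.2, 2.34], [-1.47, 1.5], [-3.14, 3.14]. Speed limits (rad/s): [2.57, 2.57, 3.14, 3.14, 3.14, 3.14].

### API

Orientations are given as a unit quaternion [w, x, y, z].
In Python, from workcell import status, optics, hand_in, env gives the robot as it stands.
- The arm moves only by the shell command python3 -m handwheel 'ROWS' [FORCE]. ROWS is a JSON object whose one key "deltas" holds a list of rows, each a list of 5 numbers: the opening, from -1 (shut) to 1 (fully open), then the shift along the tool's x, y, z in units of 40 mm (1.0 is 40 mm), then the turn about the tool's z in units of 10 degrees (1.0 is 10 degrees). In form: {"deltas": [[jaw, x, y, z, roll], ...]}. A call has 1 to 20 rows; each row shifts and turns the commanded pose from where the row before left it, along the tool's axes as they then stand; what a row does not reach is not made up. A row lasts 1/8 s, in which the tool goes at most 62.5 mm and 10.7 degrees, less where a joint would pass 70% of its speed; a pose out of reach is approached as far as the arm can. A call is refused whole if a number of a shift passes 1 or a number of a turn 1, either way. A call with a gripper value outside its range is refused whole. The fingers move at their own pace and stop on an object; FORCE is the grip in N (left out, the last holds). Time passes only in rows, so rows that do not move let the fingers close. It gives the time, the measured TCP pose, the force, the opening and the grip force at its end, in the units of the state.
- status.get_state(): the state, without advancing time (a new reading comes with each control period).
- optics.read_camera(name): name is "side" or "top"; returns a dict with "frame" (480x640x3 uint8, red, green, blue), "depth" (480x640 float32, m along the optical axis (not along the pixel's ray), 0 where there is no reading), "vfov" (degrees; the focal length in pixels is half the picture's height over the tangent of half this angle, whatever the lens; pixels are square), "cx", "cy" (the principal point, pixels), "k1" (the pictures are not rectified: a ray, as slopes to the right and down, at radius r is drawn at 1 + k1 r^2 times it, then the intrinsics apply), "origin" and "attitude" of the camera in the world. Camera axes: x right, y down, z forward; pixel columns grow to the right and rows downward; lengths in m; the calibration is good to about 2 mm. A picture is of the moment at which its call begins.
- hand_in(): hands the job in; it is judged then, once.
The state is a dict: "clock": time; "joint_pos": joint angles; "qvel": joint speeds; "tau": joint torques, N m; "tcp_pos": TCP position; "orientation": TCP orientation; "wrist_force": force on the tool from outside, world axes, zero at the start; "ft_torque": the same for the moment, N m; "finger_gap": finger opening in m; "grip_force": force on a finger pad.
Only numpy, scipy, OpenCV 4.12 (cv2) and the standard library are available. Lean on these libraries where they do the work, as an engineer would, in place of code of your own. Each camera call takes 0.05 s, during which the arm holds its last target. There are 200 camera calls.

## Working session

There is one attempt and no reset: what is moved stays moved. The work goes in short steps, Python scripts to look and compute and a shell command to move; the robot and the scene stay as the last step left them, time stands still between calls to the robot, and variables do not carry over. Pictures are saved under pics/ and viewed, at most 10 in all, crops included, and the job is handed in when it is done.

```bash
mkdir -p pics; ls
cat > h.py <<'E'
import numpy as np, cv2
from scipy.spatial.transform import Rotation as R
from workcell import status, optics, env
def Rq(q): return R.from_quat([q[1],q[2],q[3],q[0]])
def att(a):
    a=np.array(a); return a if a.shape==(3,3) else Rq(a).as_matrix()
def cam(n):
    c=optics.read_camera(n); c['f']=240/np.tan(np.radians(c['vfov'])/2); return c
def cloud(c):
    f=c['f'];v,u=np.mgrid[0:480,0:640].astype(np.float32)
    K=np.array([[f,0,c['cx']],[0,f,c['cy']],[0,0,1]],float);D=np.array([c['k1'],0,0,0.])
    p=cv2.undistortPoints(np.stack([u,v],-1).reshape(-1,1,2),K,D).reshape(480,640,2)
    d=c['depth'];P=np.stack([p[...,0]*d,p[...,1]*d,d],-1)
    W=P@att(c['attitude']).T+np.array(c['origin']); W[d==0]=np.nan
    return W
def save(n,im): cv2.imwrite('pics/'+n+'.png',cv2.cvtColor(im,cv2.COLOR_RGB2BGR))
E
python3 - <<'E'
from h import *
for n in('top','side'):
    c=cam(n); save(n+'0',c['frame']); np.savez(n+'0.npz',W=cloud(c),F=c['frame']); print(n,c['origin'],c['attitude'],c['vfov'],c['k1'])
print(status.get_state(),env.tip_reach)
E
```

```text
pics
top [0.3674723  0.06057272 1.4283925 ] [-0.04744251  0.70979549 -0.69993477  0.06348928] 51.924790630457714 -0.044139768959996994
side [ 0.29771826 -0.81113328  0.87776404] [-0.43689437  0.88634642 -0.13714489  0.06859022] 54.191795510144566 -0.08860121562638552
{'clock': 0.1, 'joint_pos': array([1.15338266e+00, 3.13923303e-01, 4.50913199e-02, 1.30359859e+00,
       3.74146850e-05, 1.43119214e+00]), 'qvel': array([-3.34470911e-05, -1.83505681e-03,  2.77260568e-03, -4.49765387e-04,
        5.38524233e-04,  2.32485773e-03]), 'tau': array([ 4.00610967e-03, -4.81723166e+01,  2.99244386e+01,  1.27477982e-02,
       -3.27274915e-05,  2.14234808e-05]), 'tcp_pos': array([0.15755922, 0.55264217, 0.30309856]), 'orientation': array([-2.42631651e-04,  1.38458455e-01,  9.90367905e-01, -7.80492610e-04]), 'wrist_force': array([ 1.65897778, -0.2144152 , -0.0201248 ]), 'ft_torque': array([-0.01434496,  0.02211471, -0.0077711 ]), 'grip_force': 0.0, 'finger_gap': 0.08548280120831335} 0.0726
```

View pics/top0.png

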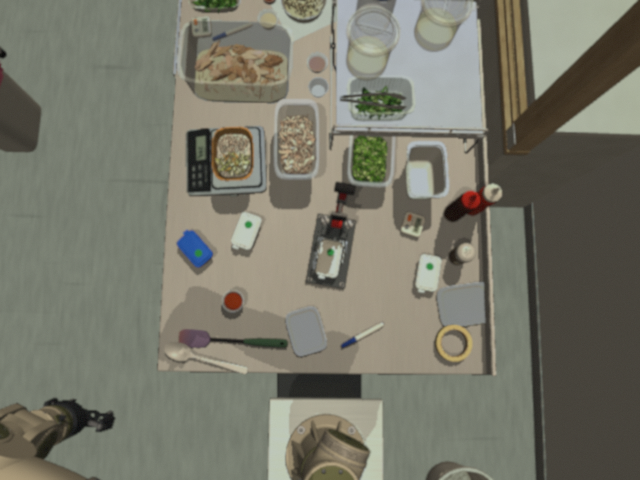

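View pics/side0.png

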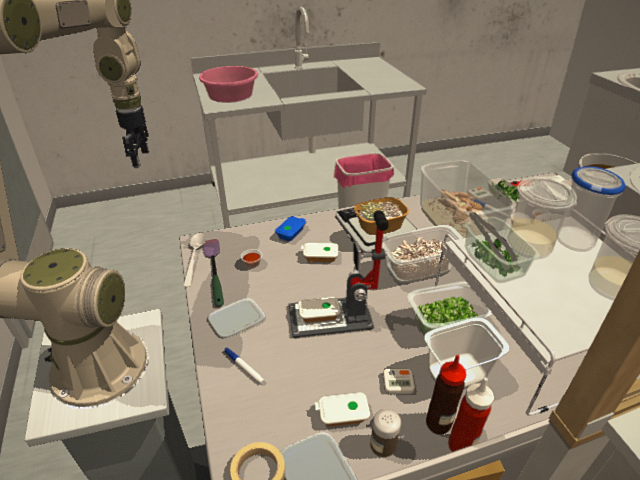

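Top view: the loose boxes are at about (247,231) and (428,273), and the bed box is at (329,260) under the press with its arm head at (343,190). The sauce is at (233,301), the timer at (412,225) and the blue decoy at (195,249). Next I'll measure the poses from the depth data.

```bash
cat > m.py <<'E'
from h import *
def rect(p):
    r=cv2.minAreaRect((p*1000).astype(np.float32)); c,s,a=r
    if s[0]<s[1]: a+=90; s=s[::-1]
    return np.round(c,1),np.round(s,1),round((a+90)%180-90,1)
def boxes(n,W,seeds,z0,z1,rad=.075):
    for s in seeds:
        m=(np.hypot(W[...,0]-s[0],W[...,1]-s[1])<rad)&(W[...,2]>z0)&(W[...,2]<z1)
        p=W[m]; 
        if len(p)<10: print(n,s,'none');continue
        print(n,'n',len(p),'med',np.round(np.median(p,0)*1000,1),'rect',rect(p[:,:2]))
E
python3 - <<'E'
from m import *
T=np.load('top0.npz');S=np.load('side0.npz');W=T['W']
px={'A':(247,231),'B':(428,273),'bed':(327,262)}
for k,(u,v) in px.items(): print(k,np.round(W[v,u],4))
for k,(u,v) in px.items():
    z=(.037,.055) if k=='bed' else (.025,.042)
    boxes(k+' top',W,[W[v,u][:2]],*z); boxes(k+' side',S['W'],[W[v,u][:2]],*z)
# press base
s=W[262,327][:2]
for n,X in(('top',W),('side',S['W'])):
    boxes(n+' arm>0.2',X,[s+[.1,-.0]],.2,.35,.15); boxes(n+' cheek top',X,[s+[.09,0]],.115,.135,.08)
for n,D in(('top',T),('side',S)):
    X=D['W'];F=D['F'].astype(int); m=(X[...,2]>.003)&(X[...,2]<.03)&(F.max(-1)<75)&(np.hypot(X[...,0]-s[0]-.03,X[...,1]-s[1])<.14)
    print(n,m.sum(),rect(X[m][:,:2]))
    u0=((F.max(-1)<70)&(X[...,2]>.24)&(np.hypot(X[...,0]-s[0]-.1,X[...,1]-s[1])<.15)); print('handle',u0.sum(), X[u0].min(0) if u0.any() else 0,X[u0].max(0) if u0.any() else 0, rect(X[u0][:,:2]) if u0.any() else 0)
for n,(u,v) in dict(cup=(233,301),timer=(412,225),blue=(195,249)).items(): print(n,W[v,u])
for n,(x0,y0,x1,y1) in dict(t=(290,165,370,305)).items():
    i=cv2.resize(T['F'][y0:y1,x0:x1],None,fx=4,fy=4,interpolation=2); j=cv2.resize(S['F'][200:340,280:400],None,fx=4,fy=4,interpolation=2)
    save('crop0',np.hstack([i,j]))
E
```

```text
A [0.6202 0.2355 0.0313]
B [ 0.5067 -0.2857  0.0298]
bed [0.5323 0.0052 0.0463]
A top n 770 med [622.4 239.3  32.1] rect (array([620.1, 239.9]), array([110.2,  65.4]), -19.6)
A side n 486 med [624.4 229.8  30.9] rect (array([622.6, 236.5]), array([107.2,  68.8]), -19.1)
B top n 739 med [ 508.7 -284.7   31.4] rect (array([ 506.2, -285.2]), array([110.9,  63. ]), -9.2)
B side n 1318 med [ 508.  -292.5   31. ] rect (array([ 506.8, -288.4]), array([108.9,  66.5]), -10.3)
bed top n 785 med [ 5.439e+02 -2.000e-01  4.400e+01] rect (array([5.407e+02, 2.000e-01]), array([110.2,  63.8]), -9.9)
bed side n 755 med [544.   -7.5  42.7] rect (array([542.6,  -2.2]), array([109.3,  69.5]), -10.9)
top arm>0.2 n 433 med [674.3 -22.  294.7] rect (array([659.6, -21.8]), array([69.8, 49.6]), -8.9)
top cheek top n 141 med [633.2 -17.  119. ] rect (array([636.5, -17. ]), array([72.6, 57.9]), 47.9)
side arm>0.2 n 546 med [675.7 -34.4 243.6] rect (array([663.7, -25.7]), array([73.7, 51. ]), -10.0)
side cheek top n 294 med [643.4 -26.9 119.1] rect (array([639.6, -19.8]), array([70.9, 66.2]), -61.5)
top 631 (array([569.3,  -4. ]), array([201.9, 104.5]), -7.8)
handle 217 [ 0.66600354 -0.04912723  0.24107852] [ 0.69119761 -0.0016105   0.30980159] (array([679.8, -25.9]), array([47.7, 23.2]), 80.1)
side 608 (array([570.7, -13. ]), array([203.6, 115. ]), -8.6)
handle 202 [ 0.66688997 -0.05420232  0.26838126] [ 0.69137581 -0.00463849  0.30672806] (array([680.2, -29.3]), array([48.9, 24.7]), 83.5)
cup [0.41996762 0.2690905  0.0236319 ]
timer [ 0.64883908 -0.24481289  0.01627969]
blue [0.56530059 0.38145309 0.03376355]
```

View pics/crop0.png

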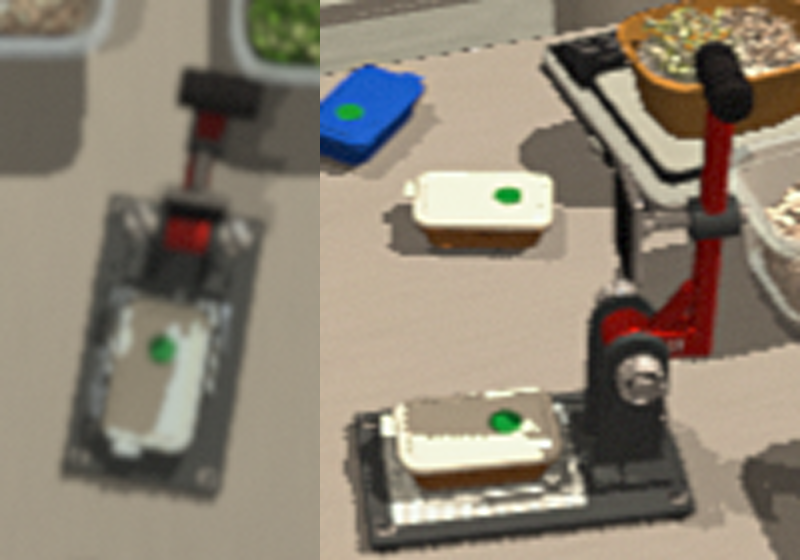

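Top crop: the bed box has its tab towards the robot, and the arm is upright with the black handle behind it. Box yaws are about −19.4°, −9.8° and −10.4° (bed), and the press is at about −9.9°. The tab lengthens each box towards −x by about 8 mm, so I correct for that. Now a small planner.

```bash
cat > go.py <<'E'
# target tcp x y z (mm), heading of the tool's x (deg): prints roll units, then tool-axis units after the roll
import sys
from h import *
s=status.get_state(); x,y,z,h=map(float,sys.argv[1:5])
M=Rq(s['orientation']).as_matrix(); h0=np.degrees(np.arctan2(M[1,0],M[0,0]))
d=(h0-h+180)%360-180
M=M@R.from_euler('z',d,degrees=True).as_matrix()
print('roll',round(d/10,3),'xyz',np.round(M.T@(np.array([x,y,z])/1e3-s['tcp_pos'])/.04,2),'now',np.round(s['tcp_pos']*1e3,1),round(h0,1),'tilt',np.round(M[:,2],3),'f',np.round(s['wrist_force'],1),'gap',s['finger_gap'].round(4),'grip',s['grip_force'],'t',s['clock'])
E
python3 go.py 625 237 250 160.5
```

```text
Traceback (most recent call last):
  File "go.py", line 8, in <module>
    print('roll',round(d/10,3),'xyz',np.round(M.T@(np.array([x,y,z])/1e3-s['tcp_pos'])/.04,2),'now',np.round(s['tcp_pos']*1e3,1),round(h0,1),'tilt',np.round(M[:,2],3),'f',np.round(s['wrist_force'],1),'gap',s['finger_gap'].round(4),'grip',s['grip_force'],'t',s['clock'])
                                                                                                                                                                                                              ^^^^^^^^^^^^^^^^^^^^^
AttributeError: 'float' object has no attribute 'round'
```

```bash
sed -i "s/s\['finger_gap'\].round(4)/round(s['finger_gap'],4)/" go.py; python3 go.py 625 237 250 160.5
```

```text
roll 0.358 xyz [-13.65  -3.54   1.33] now [157.6 552.6 303.1] 164.1 tilt [-0.001 -0.001 -1.   ] f [ 1.7 -0.2 -0. ] gap 0.0855 grip 0.0 t 0.1
```

```bash
python3 -m handwheel '{"deltas":[[1,0,0,0,0.36],[1,-0.9,-0.24,0,0],[1,-0.9,-0.24,0,0],[1,-0.9,-0.24,0,0],[1,-0.9,-0.24,0,0],[1,-0.9,-0.24,0,0],[1,-0.9,-0.24,0,0],[1,-0.9,-0.24,0,0],[1,-0.9,-0.24,0,0],[1,-0.9,-0.24,0,0],[1,-0.9,-0.24,0.2,0],[1,-0.9,-0.24,0.2,0],[1,-0.9,-0.24,0.3,0],[1,-0.9,-0.24,0.3,0],[1,-0.9,-0.24,0.33,0],[1,-1,-0.2,0,0],[1,0,0,0,0],[1,0,0,0,0]]}' 40; python3 go.py 625 237 78 160.5
```

```text
clock: 2.35
tcp_pos: [0.6223, 0.237, 0.25]
orientation: [-0.001, 0.17, 0.986, -0.0]
wrist_force: [0.3, -0.1, -0.5]
finger_gap: 0.0853
grip_force: 0.0
roll -0.003 xyz [-0.07  0.02  4.3 ] now [622.3 237.  250. ] 160.5 tilt [-0.002 -0.    -1.   ] f [ 0.3 -0.1 -0.5] gap 0.0853 grip 0.0 t 2.35
```

```bash
python3 -m handwheel '{"deltas":[[1,-0.07,0,0.9,0],[1,0,0,0.9,0],[1,0,0,0.9,0],[1,0,0,0.8,0],[1,0,0,0.5,0],[1,0,0,0.3,0],[1,0,0,0,0]]}' 40; python3 go.py 625 237 78 160.5
python3 -m handwheel '{"deltas":[[-1,0,0,0,0],[-1,0,0,0,0],[-1,0,0,0,0],[-1,0,0,0,0],[-1,0,0,0,0],[-1,0,0,0,0]]}' 40;python3 go.py 625 237 180 160.5
```

```text
clock: 3.22
tcp_pos: [0.6245, 0.2366, 0.0783]
orientation: [-0.001, 0.169, 0.986, -0.0]
wrist_force: [-0.8, 1.0, 0.4]
finger_gap: 0.0855
grip_force: 0.0
roll 0.004 xyz [-0.01  0.01  0.01] now [624.5 236.6  78.3] 160.5 tilt [-0.001 -0.    -1.   ] f [-0.8  1.   0.4] gap 0.0855 grip 0.0 t 3.225
clock: 3.98
tcp_pos: [0.6263, 0.2364, 0.0804]
orientation: [0.001, 0.169, 0.986, 0.001]
wrist_force: [-1.0, 0.8, 5.8]
finger_gap: 0.0633
grip_force: 45.4
roll -0.001 xyz [ 0.03  0.01 -2.49] now [626.3 236.4  80.4] 160.5 tilt [ 0.002  0.001 -1.   ] f [-1.   0.8  5.8] gap 0.0633 grip 45.42970955371857 t 3.975
```

```bash
python3 -m handwheel '{"deltas":[[-1,0,0,-0.5,0],[-1,0,0,-0.8,0],[-1,0,0,-0.9,0],[-1,0,0,-0.8,0],[-1,0,0,0,-0.46],[-1,0,0,0,-0.46],[-1,0,0,0,0]]}';python3 go.py 545.6 -1.7 200 169.7
```

```text
clock: 4.85
tcp_pos: [0.6253, 0.2359, 0.1983]
orientation: [-0.0, 0.09, 0.996, -0.0]
wrist_force: [0.2, 0.4, -3.4]
finger_gap: 0.0632
grip_force: 45.2
roll -0.008 xyz [ 0.9  -6.2  -0.04] now [625.3 235.9 198.3] 169.6 tilt [-0.001 -0.    -1.   ] f [ 0.2  0.4 -3.4] gap 0.0632 grip 45.17791986465454 t 4.85
```

```bash
python3 -m handwheel '{"deltas":[[-1,0.3,-0.5,0,0],[-1,0.3,-0.8,0,0],[-1,0.3,-0.9,0,0],[-1,0,-0.9,0,0],[-1,0,-0.9,0,0],[-1,0,-0.9,0,0],[-1,0,-0.8,0,0],[-1,0,-0.5,0,0],[-1,0,0,0,0],[-1,0,0,0,0]]}';python3 go.py 545.6 -1.7 125 169.7
python3 - <<'E'
from m import *
for n in('top','side'):
    c=cam(n);W=cloud(c);np.savez(n+'1.npz',W=W,F=c['frame'])
    if n=='side': save('s1',cv2.resize(c['frame'][180:360,240:440],None,fx=4,fy=3.3,interpolation=2))
E
```

```text
clock: 6.1
tcp_pos: [0.5458, -0.0009, 0.1986]
orientation: [-0.0, 0.09, 0.996, 0.0]
wrist_force: [-0.3, -0.4, -3.0]
finger_gap: 0.063
grip_force: 45.3
roll -0.002 xyz [ 0.   -0.02  1.84] now [545.8  -0.9 198.6] 169.7 tilt [ 0.     0.001 -1.   ] f [-0.3 -0.4 -3. ] gap 0.063 grip 45.257139801979065 t 6.1
```

View pics/s1.png

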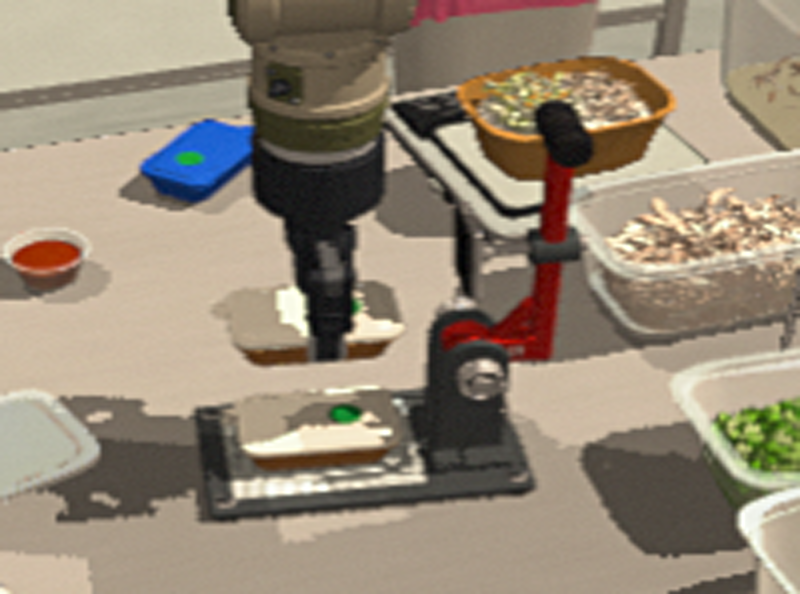

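The held box hangs level above the bed box with good clearance to the upright arm. I'll compare the two boxes' long extents in the same side view.

Run:
```python
from m import *
a=np.radians(-10);e=np.array([np.cos(a),np.sin(a)]);n=np.array([-e[1],e[0]])
D=np.load('side1.npz');W=D['W'];F=D['F'].astype(int)
q=W[...,:2]-[.5456,-.0017]; X=q@e*1e3;Y=q@n*1e3
for nm,z0,z1 in(('held',.135,.158),('bed',.033,.050)):
    m=(abs(X)<75)&(abs(Y)<45)&(W[...,2]>z0)&(W[...,2]<z1)&(F[...,0]>95)&(F[...,0]>F[...,2])
    print(nm,m.sum(),'X',np.percentile(X[m],[0,1,99,100]).round(1),'Y',np.percentile(Y[m],[0,1,99,100]).round(1),'z',np.percentile(W[m][:,2],[50,99]).round(4),rect(np.stack([X[m],Y[m]],-1)/1e3))
    g=(F[...,1]>F[...,0]+40)&(F[...,1]>F[...,2]+30)&(abs(X)<60)&(abs(Y)<40)&(W[...,2]>z0-.01)&(W[...,2]<z1+.01)
    print(' dot',g.sum(),X[g].mean(),X[g].min(),X[g].max())
```

```text
held 594 X [-59.9 -56.6  48.3  49.4] Y [-43.6 -36.4  30.5  32.3] z [0.1489 0.1531] (array([-5.6, -5.8]), array([110.3,  75. ]), -2.0)
 dot 2 24.474779217972944 24.216428925899816 24.73312951004607
bed 732 X [-57.5 -54.4  50.1  52.2] Y [-37.  -34.7  28.9  32.4] z [0.0426 0.0471] (array([-2.3, -3.2]), array([109.3,  67.7]), 3.0)
 dot 29 17.459574057521124 9.699148204759126 25.333051313454753
```

```bash
python3 -m handwheel '{"deltas":[[-1,-0.05,0,0.6,0],[-1,0,0,0.6,0],[-1,0,0,0.35,0],[-1,0,0,0.15,0],[-1,0,0,0.08,0],[-1,0,0,0,0],[-1,0,0,0,0]]}';python3 go.py 547.6 -1.7 124.5 169.7
```

```text
clock: 7.08
tcp_pos: [0.5481, -0.0019, 0.1282]
orientation: [0.001, 0.09, 0.996, 0.0]
wrist_force: [-0.2, -0.2, -1.8]
finger_gap: 0.0625
grip_force: 45.2
roll -0.002 xyz [0.01 0.   0.09] now [548.1  -1.9 128.2] 169.7 tilt [ 0.001 -0.    -1.   ] f [-0.2 -0.2 -1.8] gap 0.0625 grip 45.212388038635254 t 7.075
```

```bash
python3 -m handwheel '{"deltas":[[-1,0,0,0.05,0],[-1,0,0,0,0]]}';python3 -m handwheel '{"deltas":[[-1,0,0,0.04,0],[-1,0,0,0,0]]}'
```

```text
clock: 7.32
tcp_pos: [0.5476, -0.0018, 0.1255]
orientation: [0.0, 0.09, 0.996, 0.0]
wrist_force: [-0.5, -0.2, -3.6]
finger_gap: 0.0632
grip_force: 45.2
clock: 7.58
tcp_pos: [0.5478, -0.0019, 0.1244]
orientation: [0.0, 0.09, 0.996, 0.0]
wrist_force: [-1.1, 0.1, 3.9]
finger_gap: 0.0631
grip_force: 45.8
```

```bash
python3 -m handwheel '{"deltas":[[0.7,0,0,-0.03,0],[1,0,0,0,0],[1,0,0,0,0],[1,0,0,0,0],[1,0,0,-0.6,0],[1,0,0,-0.9,0],[1,0,0,-0.9,0],[1,0,0.4,-0.4,0],[1,0,-0.9,0,0],[1,0,-0.9,0,0],[1,0,-0.9,0,0],[1,0,-0.9,0,0],[1,0,-0.9,0,0],[1,0,-0.4,0,0]]}';python3 go.py 510.4 -287.5 230 170
python3 - <<'E'
from m import *
a=np.radians(-10);e=np.array([np.cos(a),np.sin(a)]);n=np.array([-e[1],e[0]])
for k in('top','side'):
    c=cam(k);W=cloud(c);F=c['frame'].astype(int)
    boxes(k+' L2',W,[(.5456,-.0017)],.068,.085,.07);boxes(k+' B',W,[(.5104,-.2875)],.025,.042)
    if k=='side': save('s2',cv2.resize(c['frame'][200:460,240:440],None,fx=3,fy=2.3,interpolation=2))
E
```

```text
clock: 9.32
tcp_pos: [0.5151, -0.1805, 0.237]
orientation: [0.0, 0.091, 0.996, 0.0]
wrist_force: [-0.2, -0.2, -0.7]
finger_gap: 0.0852
grip_force: 0.0
roll -0.043 xyz [-0.35 -2.65  0.18] now [ 515.1 -180.5  237. ] 169.6 tilt [ 0.  0. -1.] f [-0.2 -0.2 -0.7] gap 0.0852 grip 0.0 t 9.325
top L2 n 832 med [542.9   1.   76. ] rect (array([541.6,   1.1]), array([109.9,  63.7]), -9.8)
top B (0.5104, -0.2875) none
side L2 n 468 med [523.8  -2.   74.7] rect (array([521.3,   2. ]), array([68. , 67.6]), -12.2)
side B n 1321 med [ 508.1 -292.4   31.2] rect (array([ 506.6, -288.8]), array([109.6,  66.6]), -11.2)
```

View pics/s2.png

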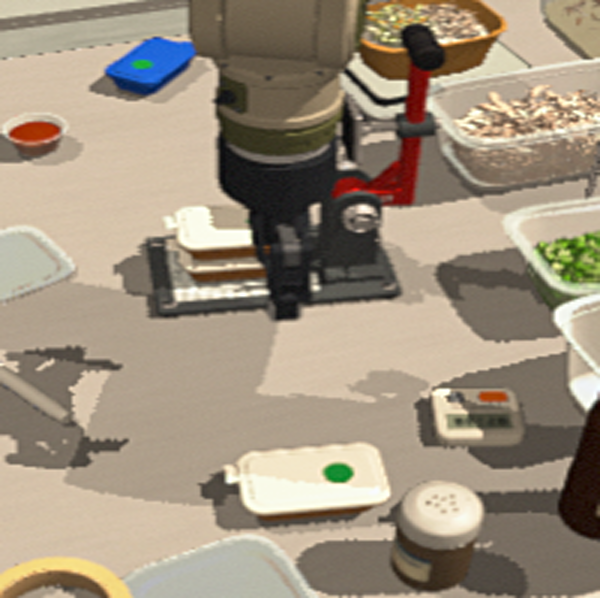

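L2 is within about 1 mm and 0.2° of the bed box as measured from the top view. The shaker stands clear of the B grasp. Next, fetch B.

```bash
python3 -m handwheel '{"deltas":[[1,-0.3,-0.9,0.2,0],[1,0,-0.9,0.9,0],[1,0,-0.6,0.8,0],[1,0,-0.24,0,0],[1,0,0,0,0],[1,0,0,0,0]]}';python3 go.py 509.5 -287.5 78 169.7
```

```text
clock: 10.18
tcp_pos: [0.5094, -0.2843, 0.1628]
orientation: [0.001, 0.089, 0.996, -0.0]
wrist_force: [-0.0, -0.8, -0.2]
finger_gap: 0.0851
grip_force: 0.0
roll 0.006 xyz [-0.01 -0.08  2.12] now [ 509.4 -284.3  162.8] 169.8 tilt [ 0.002 -0.001 -1.   ] f [-0.  -0.8 -0.2] gap 0.0851 grip 0.0 t 10.175
```

```bash
python3 -m handwheel '{"deltas":[[1,0,-0.06,0.6,0],[1,0,0,0.7,0],[1,0,0,0.5,0],[1,0,0,0.3,0],[1,0,0,0,0],[-1,0,0,0,0],[-1,0,0,0,0],[-1,0,0,0,0],[-1,0,0,0,0],[-1,0,0,0,0],[-1,0,0,0,0]]}' 40;python3 go.py 509.5 -287.5 78 169.7
python3 -m handwheel '{"deltas":[[-1,0,0,-0.5,0],[-1,0,0,-0.9,0],[-1,0,0,-0.9,0],[-1,0,0,-0.9,0],[-1,0,0,-0.5,0],[-1,0,0,0,0]]}';python3 go.py 547.6 -1.7 232 169.7
```

```text
clock: 11.55
tcp_pos: [0.5087, -0.2878, 0.0786]
orientation: [0.001, 0.09, 0.996, -0.001]
wrist_force: [-0.6, 0.6, 5.9]
finger_gap: 0.0631
grip_force: 44.8
roll -0.001 xyz [-0.02  0.01  0.01] now [ 508.7 -287.8   78.6] 169.7 tilt [ 0.002 -0.001 -1.   ] f [-0.6  0.6  5.9] gap 0.0631 grip 44.76426422595978 t 11.55
clock: 12.3
tcp_pos: [0.5087, -0.2879, 0.2269]
orientation: [0.002, 0.09, 0.996, -0.001]
wrist_force: [-0.0, 0.8, -2.1]
finger_gap: 0.0627
grip_force: 44.8
roll -0.002 xyz [ 0.32  7.21 -0.14] now [ 508.7 -287.9  226.9] 169.7 tilt [ 0.003 -0.002 -1.   ] f [-0.   0.8 -2.1] gap 0.0627 grip 44.78991687297821 t 12.3
```

```bash
python3 -m handwheel '{"deltas":[[-1,0.1,0.5,-0.1,0],[-1,0.2,0.9,0,0],[-1,0,0.9,0,0],[-1,0,0.9,0,0],[-1,0,0.9,0,0],[-1,0,0.9,0,0],[-1,0,0.9,0,0],[-1,0,0.9,0,0],[-1,0,0.4,0,0],[-1,0,0,0,0],[-1,0,0,0,0]]}';python3 go.py 547.6 -1.7 155 169.7;python3 - <<'E'
from m import *
a=np.radians(-10);e=np.array([np.cos(a),np.sin(a)]);n=np.array([-e[1],e[0]])
c=cam('side');W=cloud(c);F=c['frame'].astype(int)
q=W[...,:2]-[.5456,-.0017]; X=q@e*1e3;Y=q@n*1e3
for nm,z0,z1 in(('held',.165,.19),('L2',.065,.082)):
    m=(abs(X)<75)&(abs(Y)<45)&(W[...,2]>z0)&(W[...,2]<z1)&(F[...,0]>95)&(F[...,0]>F[...,2])
    print(nm,m.sum(),'X',np.percentile(X[m],[0,1,99,100]).round(1),'Y',np.percentile(Y[m],[0,1,99,100]).round(1),'z',np.percentile(W[m][:,2],[50,99]).round(4),rect(np.stack([X[m],Y[m]],-1)/1e3))
E
```

```text
clock: 13.68
tcp_pos: [0.5473, -0.0024, 0.2287]
orientation: [-0.0, 0.09, 0.996, -0.0]
wrist_force: [-0.6, -0.6, -1.4]
finger_gap: 0.063
grip_force: 44.8
roll -0.005 xyz [-0.01  0.02  1.84] now [547.3  -2.4 228.7] 169.7 tilt [-0.001 -0.    -1.   ] f [-0.6 -0.6 -1.4] gap 0.063 grip 44.75151300430298 t 13.675
held 601 X [-54.  -51.5  54.5  56. ] Y [-39.8 -37.7  29.4  39.9] z [0.1807 0.1848] (array([1.7, 0.4]), array([109.8,  79.7]), 2.3)
L2 745 X [-57.9 -54.   50.1  52.2] Y [-34.9 -33.2  30.5  32.8] z [0.0747 0.0786] (array([-2.7, -1.1]), array([110. ,  67.7]), 0.4)
```

```bash
python3 -m handwheel '{"deltas":[[-1,0.09,0,0.6,0],[-1,0,0,0.6,0],[-1,0,0,0.3,0],[-1,0,0,0.15,0],[-1,0,0,0.1,0],[-1,0,0,0.05,0],[-1,0,0,0,0],[-1,0,0,0,0]]}';python3 -m handwheel '{"deltas":[[-1,0,0,0.05,0],[-1,0,0,0,0]]}'
```

```text
clock: 14.72
tcp_pos: [0.5443, -0.0011, 0.1575]
orientation: [0.0, 0.09, 0.996, 0.0]
wrist_force: [0.4, -0.5, -2.2]
finger_gap: 0.0634
grip_force: 44.7
clock: 14.98
tcp_pos: [0.544, -0.0011, 0.155]
orientation: [-0.0, 0.09, 0.996, 0.0]
wrist_force: [0.1, 0.6, -0.7]
finger_gap: 0.063
grip_force: 44.7
```

```bash
python3 -m handwheel '{"deltas":[[-1,0,0,0.04,0],[-1,0,0,0,0]]}';python3 -m handwheel '{"deltas":[[0.7,0,0,-0.03,0],[1,0,0,0,0],[1,0,0,0,0],[1,0,0,0,0],[1,0,0,-0.6,0],[1,0,0,-0.9,0],[1,0.9,0,-0.9,0],[1,0.9,0,-0.9,0],[1,0.9,0,-0.8,0],[1,0.9,0,0,0],[1,0.5,0,0,0],[1,0,0,0,0],[1,0,0,0,0]]}'
python3 - <<'E'
from m import *
T=[]
for k in('top','side'):
    c=cam(k);W=cloud(c);F=c['frame'];boxes(k+' L3',W,[(.5456,-.0017)],.10,.117,.07);T.append((W,F))
    s=np.array([.5446,-.0005])
    i=(F.max(-1)<70)&(W[...,2]>.24)&(np.hypot(W[...,0]-.68,W[...,1]+.027)<.05); print('handle',i.sum(),W[i].max(0),rect(W[i][:,:2]))
i=cv2.resize(T[0][1][165:305,280:380],None,fx=4,fy=4,interpolation=2); j=cv2.resize(T[1][1][200:340,270:370],None,fx=4,fy=4,interpolation=2)
save('c3',np.hstack([i,j]))
E
```

```text
clock: 15.22
tcp_pos: [0.5441, -0.0011, 0.1546]
orientation: [0.0, 0.09, 0.996, -0.0]
wrist_force: [-2.6, 0.6, 6.8]
finger_gap: 0.0629
grip_force: 45.5
clock: 16.85
tcp_pos: [0.3835, 0.028, 0.3188]
orientation: [0.001, 0.09, 0.996, -0.0]
wrist_force: [0.0, 0.5, 0.1]
finger_gap: 0.0856
grip_force: 0.0
top L3 n 878 med [543.7   1.9 108. ] rect (array([541.9,   1. ]), array([109.6,  63.9]), -10.0)
handle 217 [ 0.6913354  -0.0017748   0.30903288] (array([679.9, -26.1]), array([47.9, 23.4]), 79.2)
side L3 n 786 med [544.1  -6.5 106.8] rect (array([543.2,  -2.2]), array([110.4,  67.9]), -9.0)
handle 200 [ 0.6917131  -0.0028311   0.30676709] (array([679.9, -28.8]), array([51.4, 23.3]), 86.9)
```

View pics/c3.png

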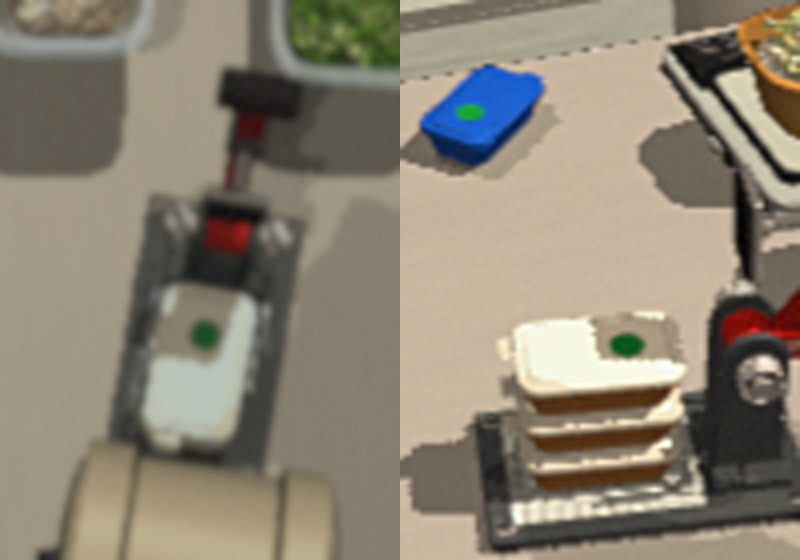

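The stack is square: the top box is within 1 mm and 0.2° of the bed box. The arm is still up and the fingers are clear. Next, the handle.

```bash
python3 -m handwheel '{"deltas":[[1,0,0,-0.9,0],[1,0,0,-0.9,0],[1,-0.3,0,-0.4,0],[1,0,0,0,0]]}';python3 go.py 679.5 -27 400 169.8
```

```text
clock: 17.45
tcp_pos: [0.3962, 0.0257, 0.4072]
orientation: [0.001, 0.09, 0.996, 0.0]
wrist_force: [-0.2, -0.4, -0.3]
finger_gap: 0.0854
grip_force: 0.0
roll -0.013 xyz [-7.2  -0.04  0.19] now [396.2  25.7 407.2] 169.7 tilt [ 0.002 -0.    -1.   ] f [-0.2 -0.4 -0.3] gap 0.0854 grip 0.0 t 17.45
```

```bash
python3 -m handwheel '{"deltas":[[1,-0.5,0,0,0],[1,-0.9,0,0,0],[1,-0.9,0,0,0],[1,-0.9,0,0,0],[1,-0.9,0,0,0],[1,-0.9,0,0,0],[1,-0.9,0,0,0],[1,-0.8,-0.04,0,0],[1,-0.5,0,0,0],[1,0,0,0,0],[1,0,0,0,0]]}';python3 go.py 679.5 -27 342 169.8
```

```text
clock: 18.82
tcp_pos: [0.6771, -0.027, 0.4056]
orientation: [-0.001, 0.09, 0.996, 0.0]
wrist_force: [-0.3, 0.3, 1.4]
finger_gap: 0.0854
grip_force: 0.0
roll -0.011 xyz [-0.06  0.01  1.59] now [677.1 -27.  405.6] 169.7 tilt [-0.002  0.001 -1.   ] f [-0.3  0.3  1.4] gap 0.0854 grip 0.0 t 18.825
```

```bash
python3 -m handwheel '{"deltas":[[1,-0.06,0,0.5,0],[1,0,0,0.6,0],[1,0,0,0.4,0],[1,0,0,0.1,0],[1,0,0,0,0],[0,0,0,0,0],[-1,0,0,0,0],[-1,0,0,0,0],[-1,0,0,0,0],[-1,0,0,0,0],[-1,0,0,0,0],[-1,0,0,0,0]]}' 60;python3 go.py 679.5 -27 342 169.8
```

```text
clock: 20.32
tcp_pos: [0.6805, -0.0267, 0.3439]
orientation: [0.001, 0.089, 0.996, 0.001]
wrist_force: [1.7, 5.2, 5.1]
finger_gap: 0.049
grip_force: 63.9
roll -0.006 xyz [ 0.02 -0.01  0.05] now [680.5 -26.7 343.9] 169.7 tilt [ 0.003  0.001 -1.   ] f [1.7 5.2 5.1] gap 0.049 grip 63.87564539909363 t 20.325
```

Run:
```python
from h import *
c=cam('side');save('g',cv2.resize(c['frame'][170:340,280:420],None,fx=3.5,fy=3.5,interpolation=2))
```

```text
(no output)
```

View pics/g.png

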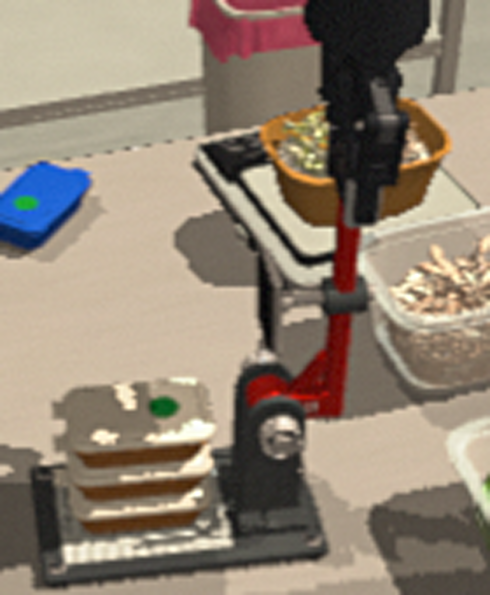

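The fingers hold both ends of the handle and the stack is undisturbed. I'll compute the arc increments.

```bash
python3 -c "
import numpy as np
t=np.append(np.linspace(0,1.4,15),[1.45,1.5,1.535,1.571])
x=-(45*(np.cos(t)-1)-188*np.sin(t))/40; z=-(45*np.sin(t)+188*(np.cos(t)-1))/40
for a,b,c in zip(t[1:],np.diff(x),np.diff(z)): print(a.round(3),b.round(2),c.round(2))
print(x[-1]*40,z[-1]*40)"
```

```text
0.1 0.47 -0.09
0.2 0.48 -0.04
0.3 0.48 0.01
0.4 0.48 0.06
0.5 0.47 0.1
0.6 0.46 0.15
0.7 0.44 0.19
0.8 0.42 0.24
0.9 0.39 0.28
1.0 0.36 0.32
1.1 0.33 0.35
1.2 0.29 0.38
1.3 0.25 0.41
1.4 0.21 0.43
1.45 0.09 0.22
1.5 0.08 0.23
1.535 0.05 0.16
1.571 0.04 0.17
233.00916139478548 143.03829149565712
```

```bash
python3 -m handwheel '{"deltas":[[-1,0.47,0,-0.09,0],[-1,0.48,0,-0.04,0],[-1,0.48,0,0.01,0],[-1,0.48,0,0.06,0],[-1,0.47,0,0.10,0],[-1,0.46,0,0.15,0],[-1,0.44,0,0.19,0],[-1,0,0,0,0]]}' 60
python3 - <<'E'
from h import *
s=status.get_state();a=np.radians(-10.1);d=(s['tcp_pos']-[.6805,-.0267,.3439])*1e3
print(d@[np.cos(a),np.sin(a),0],d@[-np.sin(a),np.cos(a),0],d[2],45*(np.cos(.7)-1)-188*np.sin(.7),45*np.sin(.7)+188*(np.cos(.7)-1))
E
```

```text
clock: 21.38
tcp_pos: [0.5493, -0.0049, 0.3283]
orientation: [-0.0, 0.09, 0.996, -0.001]
wrist_force: [-2.8, -2.9, 8.0]
finger_gap: 0.0487
grip_force: 66.7
-132.93726324235877 -1.5755114692955203 -15.616345439409262 -131.69502677288392 -15.219872864820065
```

```bash
python3 -m handwheel '{"deltas":[[-1,0.42,0,0.24,0],[-1,0.39,0,0.28,0],[-1,0.36,0,0.32,0],[-1,0.33,0,0.35,0],[-1,0.29,0,0.38,0],[-1,0.25,0,0.41,0],[-1,0.21,0,0.43,0],[-1,0,0,0,0]]}' 60
cat > arc.py <<'E'
from h import *
s=status.get_state();a=np.radians(-10.1);d=(s['tcp_pos']-[.6805,-.0267,.3439])*1e3
dx,dz=d@[np.cos(a),np.sin(a),0],d[2]
print('theta est',(np.arctan2(188+dz,45+dx)-np.arctan2(188,45)),'r',np.hypot(188+dz,45+dx),'(193.3) lat',d@[-np.sin(a),np.cos(a),0],'f',s['wrist_force'].round(1))
E
python3 arc.py
```

```text
clock: 22.38
tcp_pos: [0.4598, 0.01, 0.2298]
orientation: [-0.003, 0.091, 0.996, -0.003]
wrist_force: [-7.4, -9.7, 5.0]
finger_gap: 0.049
grip_force: 66.2
theta est 1.4137163806586208 r 193.3912627585643 (193.3) lat -2.5934304579902516 f [-7.4 -9.7  5. ]
```

```bash
python3 -m handwheel '{"deltas":[[-1,0.09,-0.03,0.22,0],[-1,0.08,-0.02,0.23,0],[-1,0.05,0,0.16,0],[-1,0,0,0,0],[-1,0,0,0,0]]}' 60
python3 arc.py;  python3 - <<'E'
from h import *
c=cam('side');save('l',cv2.resize(c['frame'][180:330,260:400],None,fx=4,fy=4,interpolation=2))
E
```

```text
clock: 23.0
tcp_pos: [0.452, 0.0108, 0.2071]
orientation: [-0.001, 0.09, 0.996, -0.001]
wrist_force: [-6.9, -2.6, 9.8]
finger_gap: 0.0492
grip_force: 66.8
theta est 1.537855211181877 r 193.45699825984124 (193.3) lat -3.130833130171361 f [-6.9 -2.6  9.8]
```

View pics/l.png

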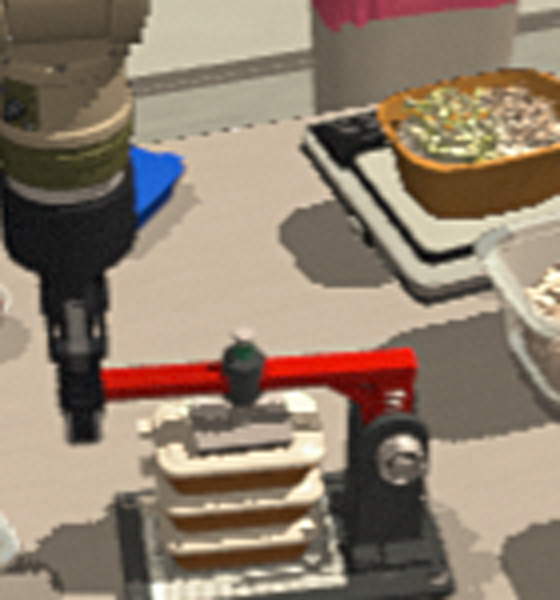

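The foot sits centrally on the third lid and the green band is starting to show, with the stack still square. One last step to level.

```bash
python3 -m handwheel '{"deltas":[[-1,0.02,0,0.09,0],[-1,0.02,0,0.06,0],[-1,0,0,0,0],[-1,0,0,0,0],[-1,0,0,0,0]]}' 60
python3 arc.py;  python3 - <<'E'
from h import *
c=cam('side');save('l2',cv2.resize(c['frame'][220:330,290:370],None,fx=5.4,fy=5.4,interpolation=2))
W=cloud(c);F=c['frame'].astype(int)
m=(F[...,0]>120)&(F[...,1]<60)&(W[...,2]>.1)&(W[...,2]<.2)&(np.hypot(W[...,0]-.53,W[...,1])<.09)
a=np.radians(-10);x=(W[m][:,:2]@[np.cos(a),np.sin(a)]);z=W[m][:,2]
b=np.arange(x.min(),x.max(),.008);i=np.digitize(x,b)
X=[x[i==k].mean() for k in set(i) if (i==k).sum()>3];Z=[z[i==k].max() for k in set(i) if (i==k).sum()>3]
print(np.round(X,3),np.round(Z,4),np.polyfit(X,Z,1))
E
```

```text
clock: 23.68
tcp_pos: [0.4505, 0.0111, 0.2014]
orientation: [-0.001, 0.09, 0.996, -0.001]
wrist_force: [-6.1, -3.4, 11.3]
finger_gap: 0.0489
grip_force: 67.0
theta est 1.5684249161296024 r 193.4575675471416 (193.3) lat -3.1435241583444835 f [-6.1 -3.4 11.3]
[0.461 0.469 0.477 0.486 0.494 0.502 0.51  0.517 0.524 0.551 0.557 0.565
 0.573 0.582 0.59  0.597 0.606 0.611] [0.1586 0.1587 0.1594 0.1576 0.1588 0.1601 0.1602 0.1589 0.1556 0.1644
 0.1577 0.1581 0.1591 0.1581 0.1576 0.1584 0.1575 0.1577] [-0.00563843  0.16172968]
```

View pics/l2.png

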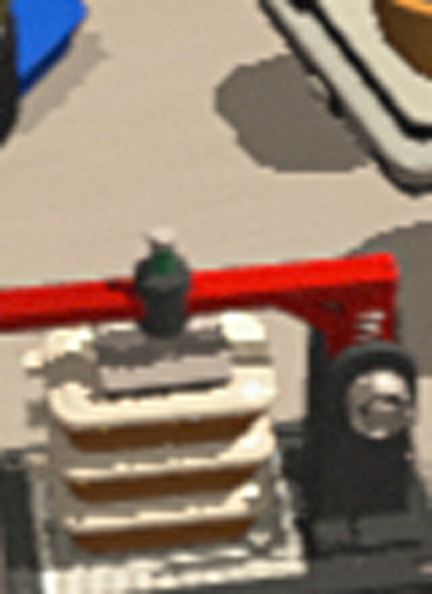

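The arm is level: slope is about 0, θ is about 1.57, the green band shows and no red does. The stack is square and the handle is held, so I'm handing in.

```bash
python3 -c "
from workcell import hand_in
print(hand_in())"
```

```text
the job is handed in; nothing more can be done
None
```

I handed the job in at about 24 s: both loose boxes are stacked squarely on the bed box (about 1 mm by camera), and the robot still holds the press arm level at about 1.57 rad with the green band showing; the judge gave no result back.

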